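# Click the paper trimmer's length stop in at the red clip

### The arm

A 7-joint arm with a two-finger parallel gripper is mounted at the origin on a cart in front of the work surface, level with it; the furniture and walls round the work are solid. World frame = base frame: x ahead of the robot, y to its left, z up, the work surface at z = 0. Lengths are in m, angles in rad, forces in N, time in s.
With the tool pointing down it reaches from about 0.425 to 0.925 m from the base axis. Payload 6.8 kg.
Tool frame: the origin (TCP) lies midway between the tips of the shut fingers; the grasp point (between the pads) lies 19 mm behind it; z points along the fingers, y is the line along which they close (so a half turn about z gives the same grasp; the last joint's range is limited). The gripper opens to 85 mm and grips with 20 to 120 N. Pads are 22 mm wide; open, the fingers measure 114 mm over their backs; the gripper's body (76 mm by 85 mm) begins 54 mm behind the grasp point. The pads swing forward as they close: fully open they stand 13 mm farther back than shut.
Start: joints at [-1.413, 0.477, 0.022, 1.555, -0.011, 1.109, -0.083], TCP at [0.177, 0.651, 0.231] pointing down, gripper open.
Joint ranges: [-2.96, 2.96], [-0.34, 2.1], [-1.41, 1.46], [0.24, 2.44], [-1.37, 4.51], [0.17, 1.92], [-2.96, 2.96]. Speed limits (rad/s): [2.39, 2.39, 3.14, 3.14, 3.14, 3.14, 3.14].

### API

Orientations are given as a rotation vector (axis times angle).
In Python, from bench import r gives the robot as it stands. The module is installed in compiled form; this text tells all that it offers.
- The arm moves only by the tool apply_moves, never from a script. Its argument "rows" is a list of rows, each a list of 6 numbers: the shift along the tool's x, y, z scaled (see below), then the turn, a rotation vector about the tool's x, y, z scaled (see below). A call has 1 to 5 rows; each row is the pose to reach, as a shift and turn from the pose commanded when the call began, along the tool's axes at that moment; what a row does not reach only later rows make up. The controller multiplies each number of a shift by 0.25 m and each number of a turn by 90 degrees. A row lasts 1/8 s, in which the tool goes at most 62.5 mm and 10.7 degrees, less where a joint would pass 70% of its speed; a pose out of reach is approached as far as the arm can. A call with a number of a shift or a turn outside -1 to 1 is refused whole. A call with a gripper value outside its range is refused whole. "claw" is the opening, from 0 (shut) to 1 (fully open), set as the call begins (left out, the last holds). The fingers move at their own pace and stop on an object; "newtons" is the grip in N (left out, the last holds). Time passes only in rows, so rows that repeat a pose let the fingers close. It gives the time, the measured TCP pose, the force, the opening and the grip force at its end, in the units of the state.
- r.get_obs(): the state, without advancing time (a new reading comes with each control period).
- r.grab_frame(name): name is "side" or "top" or "wrist"; returns a dict with "pixels" (384x512x3 uint8, red, green, blue), "intrinsics" (3x3 intrinsics, pixels), "dist" ([k1, k2, p1, p2, k3] as OpenCV has them; the pictures are not rectified), "eye" and "attitude" of the camera in the world. Camera axes: x right, y up, looking along -z (the intrinsics and any distortion apply to the point x, -y, -z); pixel columns grow to the right and rows downward; lengths in m; the calibration is good to about 2 mm. A picture is of the moment at which its call begins. There is no depth.
- r.hand_in(): hands the job in; it is judged then, once.
Trained networks look in a picture, given as the dict that the camera call returned (one of the last four; its "shot" number tells which), for a name from the list of things; names that differ only in an ending like _2 or _b are one class to them, and where a whole thing is asked for, a point or a joint stands for the part that bears it (a point fixed in the world has none). Each returns a list of dicts, best first, with "conf" (0 to 1); they miss things now and then, are a little off and sometimes report something else, mostly with a low value. They report only what shows in the picture. A call takes as long as a camera call.
- r.search_frame(picture, thing): "rect" ([left, top, width, height] in pixels, round what is visible of it).
- r.outline_of(picture, thing): "pixels" (384x512 bool, what is visible of it) and "rect" ([left, top, width, height] in pixels, round what is visible of it).
- r.landmark_of(picture, thing): "point" ([column, row] in pixels: a listed point, or the origin of a listed thing).
The state is a dict: "clock": time; "joints": joint angles; "qvel": joint speeds; "tau": joint torques, N m; "tcp_pos": TCP position; "orientation": TCP orientation; "contact_force": force on the tool from outside, world axes, zero at the start; "moment": the same for the moment, N m; "grip_width": finger opening in m; "gripper_force": force on a finger pad.
Only numpy, scipy, OpenCV 4.12 (cv2) and the standard library are available. Lean on these libraries where they do the work, as an engineer would, in place of code of your own. Each camera call takes 0.05 s, during which the arm holds its last target. There are 200 camera calls.

### The job

Set the paper trimmer for the next job: push the orange length stop along its rail with your fingertips until it clicks into the notch beside the red clip, then take the hand away. Only push it from one side at a time, never pinch it, and leave the note block, mug and glue stick where they are.

Things in the scene. Friction and masses are not known exactly. Their poses are not given: they have to be found in the camera images.
- trimmer: Grey paper trimmer fixed on the desk, turned up to 0.15 rad: board 150 (x) x 380 (y) x 18 mm. Origin: centre of its underside on the desk; x away from the robot, y to its left, z up. The rail runs along y at x = -40 mm, from y = -165 to 135 mm, end blocks 36 mm above the desk. A parked cutting head, 51 mm high, not used here, lies across the left end (y = 150 to 187 mm).
- stop_mark (a point): Centre of the length stop's orange upright tab, over the rail's line, 73 mm above the desk. Tab: 36 mm across the rail, 24 mm along it (pushing faces 12 mm either side of this point), from 51 to 98 mm above the desk with its black cap. The black carriage below is 44 mm along the rail; a thin paper fence sticks out 33 mm behind this point (trimmer +x), up to 45 mm above the desk.
- length_stop (a joint): Place of the stop, m: 0 at the rail's right end (trimmer y = -125 mm), growing to the left to 0.22. Notches at 0.03, 0.13, 0.19; it starts between the first two. Sliding takes 1 to 2 N. Within some 5 mm of a notch a sprung pin drops in, the push force dips and the stop snaps to the notch's centre; pushing it out takes about 5 to 8 N, so it can be pushed on through a wrong notch.
- red_clip_mid (a point): Centre of the red clip, 12 x 12 mm and 24 mm high, fixed on the board 29 mm in front of the rail's line (trimmer -x), top 42 mm above the desk; axes as the trimmer's. With the stop in the wanted notch, stop and red clip stand level along trimmer y. Two white clips of the same shape mark the other notches; which is which changes, so red may be on either side of the stop.
- note_block: Loose block of yellow notes, 77 x 77 x 24 mm, lying on the trimmer's board behind the rail. Origin: centre of its underside.
- mug: Loose blue-grey mug, 92 x 127 mm with its handle, 95 mm high, standing on the desk to the right. Origin: centre of its underside.
- glue_stick: Loose upright glue stick, yellow with a red cap, 27 mm diameter, 92 mm high, standing on the desk to the right. Origin: centre of its underside.

How it is judged:
By the outcome, as a careful person would: the job done as asked, in the order asked, and still so for the second after the job is handed in, with the robot touching nothing.
It also fails if it takes over 54 s, if anything falls off the work surface, if the arm or the gripper's body presses on something with over 40 N, if the wrist force passes 120 N, or if a joint passes its speed limit or range.

## Working session

There is one attempt and no reset: what is moved stays moved. The work goes in short steps, Python scripts to look and compute and a tool call to move; the robot and the scene stay as the last step left them, time stands still between calls to the robot, and variables do not carry over. Pictures are saved under pics/ and viewed, at most 10 in all, crops included, and the job is handed in when it is done.

Besides the shell and the picture viewer there is one more tool, called after ">>>" by a JSON object that holds its "op" and its "data". apply_moves: Moves the arm, as the interface text tells. Its arguments: {"type":"object","properties":{"rows":{"type":"array","items":{"type":"array","items":{"type":"number"}}},"claw":{"type":"number"},"newtons":{"type":"number"}},"required":["rows"]}

```bash
mkdir -p pics
cat > h.py <<'E'
import numpy as np, cv2
from scipy.spatial.transform import Rotation as R
from bench import r
def ray(f,px):
    K=np.array(f["intrinsics"]);d=np.array(f["dist"],float)
    u=cv2.undistortPoints(np.array([[px]],float),K,d)[0,0]
    A=np.array(f["attitude"]); A=A if A.shape==(3,3) else R.from_rotvec(A).as_matrix()
    v=A@np.array([u[0],-u[1],-1.]); return np.array(f["eye"],float),v/np.linalg.norm(v)
def atz(f,px,z):
    o,v=ray(f,px); return o+v*(z-o[2])/v[2]
def tri(rs):
    A=0;b=0
    for o,v in rs:
        P=np.eye(3)-np.outer(v,v);A=A+P;b=b+P@o
    p=np.linalg.solve(A,b); return p,[np.linalg.norm(np.cross(p-o,v)) for o,v in rs]
E
python3 - <<'E'
from h import *
np.set_printoptions(precision=4,suppress=True)
ims=[]
for n in("side","top"):
    f=r.grab_frame(n);cv2.imwrite(f"pics/{n}0.png",f["pixels"][:,:,::-1])
    print(n,f["eye"],np.shape(f["attitude"]))
    for t,z in(("trimmer",0),("stop_mark",.073),("red_clip_mid",.03),("note_block",.018),("mug",0),("glue_stick",0)):
        for k in r.landmark_of(f,t)[:2]: print(t,np.array(k["point"]),round(k["conf"],2),atz(f,k["point"],z))
print(r.get_obs())
E
```

```text
side [0.2389 0.4149 0.6739] (3,)
trimmer [213.2 238. ] 0.72 [ 0.5491 -0.026   0.    ]
trimmer [181.6 248.4] 0.27 [0.5945 0.03   0.    ]
stop_mark [237.1 212.8] 0.65 [ 0.5057 -0.0583  0.073 ]
stop_mark [331.4 164.9] 0.41 [ 0.3805 -0.2961  0.073 ]
red_clip_mid [240.  242.6] 0.48 [ 0.4797 -0.0217  0.03  ]
note_block [180.4 246.5] 0.6 [0.5901 0.0373 0.018 ]
mug [331.3 165.6] 0.83 [ 0.397  -0.3796  0.    ]
mug [242.8 242.2] 0.53 [ 0.486  -0.0458  0.    ]
glue_stick [285.6 154.4] 0.54 [ 0.5232 -0.3655  0.    ]
top [ 0.2821 -0.1243  1.1922] (3,)
trimmer [226.3 183.7] 0.6 [ 0.5496 -0.0309  0.    ]
trimmer [367.7 255. ] 0.32 [ 0.3852 -0.3763  0.    ]
stop_mark [236.2 196.4] 0.79 [ 0.5041 -0.0606  0.073 ]
red_clip_mid [220.7 210.3] 0.49 [ 0.478  -0.0228  0.03  ]
note_block [200.2 170.7] 0.79 [0.576  0.0324 0.018 ]
mug [369.9 253.7] 0.6 [ 0.3885 -0.3816  0.    ]
glue_stick [361.8 195.2] 0.77 [ 0.5308 -0.3634  0.    ]
{'clock': 0.7, 'joints': array([-1.4131,  0.477 ,  0.0224,  1.5554, -0.0115,  1.1093, -0.0831]), 'qvel': array([-0.0007,  0.0013,  0.0017, -0.0012, -0.0025,  0.0008,  0.0022]), 'tau': array([ -0.0009, -59.6173,   1.6065, -28.1491,   0.0126,   0.0016,
        -0.    ]), 'tcp_pos': array([0.1773, 0.6513, 0.2313]), 'orientation': array([-0.4163, -3.1139, -0.0001]), 'contact_force': array([-0.2229, -0.0438,  0.2523]), 'moment': array([-0.0177, -0.0006,  0.0067]), 'gripper_force': 0.0, 'grip_width': 0.0852893154198024}
```

View images.

```bash
python3 -c "
import cv2,numpy as np
a=cv2.imread('pics/side0.png');b=cv2.imread('pics/top0.png')
c=np.hstack([a[130:330,110:360],b[110:310,140:390]]);cv2.imwrite('pics/c0.png',cv2.resize(c,(800,320)))
v=np.vstack
cv2.imwrite('pics/c1.png',np.hstack([cv2.resize(a,(400,300)),cv2.resize(b,(400,300))]))"
```

```text
(no output)
```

View pics/c0.png

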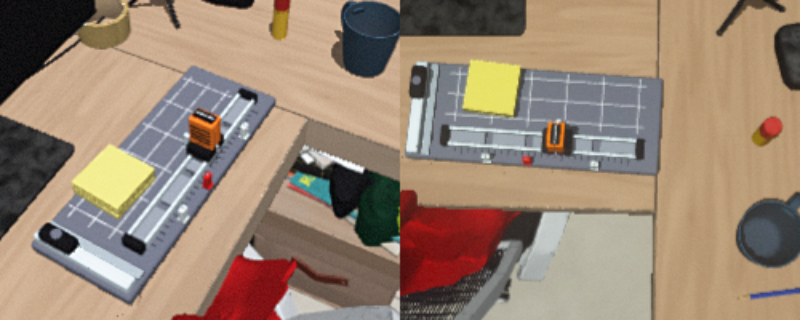

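View pics/c1.png

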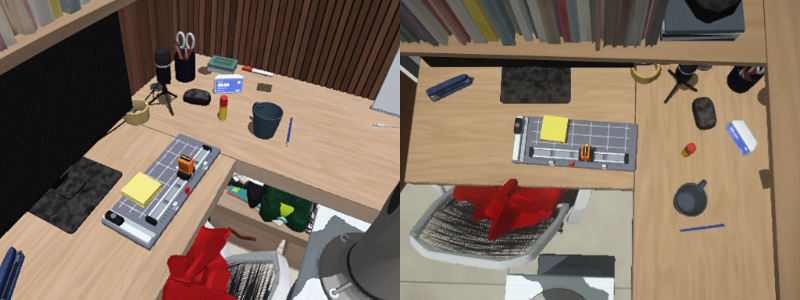

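```bash
cat >> h.py <<'E'
def mv(p,yd):
    "row to reach TCP p, tool down, tool y along horizontal yd"
    o=r.get_obs();A=R.from_rotvec(o["orientation"]).as_matrix()
    y=np.array([yd[0],yd[1],0.]);y/=np.linalg.norm(y);z=np.array([0,0,-1.])
    B=np.c_[np.cross(y,z),y,z]
    s=A.T@(np.array(p)-o["tcp_pos"])/.25; t=R.from_matrix(A.T@B).as_rotvec()/(np.pi/2)
    print(p,"row",np.round(s,3),np.round(t,3))
E
python3 - <<'E'
from h import *
np.set_printoptions(precision=4,suppress=True)
for n in("side","top"):
    f=r.grab_frame(n)
    for z in (.018,):
        m=r.outline_of(f,"trimmer")[0];print(m["conf"],m["rect"])
        c=max(cv2.findContours(m["pixels"].astype(np.uint8),0,1)[0],key=len)[:,0]
        P=np.array([atz(f,q,z)[:2] for q in c],np.float32)
        print(n,cv2.minAreaRect(P),"\n",cv2.boxPoints(cv2.minAreaRect(P)))
    for t,z in(("stop_mark",.073),("red_clip_mid",.03)):
        k=r.landmark_of(f,t)[0]; print(t,k["point"],atz(f,k["point"],z))
th=-.07
mv((.36,.60,.30),(-np.sin(th),np.cos(th)))
mv((.53,.35,.30),(-np.sin(th),np.cos(th)))
E
```

```text
0.56 [126.4, 171.7, 152.6, 146.0]
side ((0.5467439293861389, -0.026709437370300293), (0.3864520192146301, 0.15962810814380646), 86.57909393310547) 
 [[ 0.4555 -0.2148]
 [ 0.6149 -0.2244]
 [ 0.6379  0.1614]
 [ 0.4786  0.1709]]
stop_mark [237.1, 209.8] [ 0.5097 -0.0657  0.073 ]
red_clip_mid [239.3, 242.4] [ 0.4812 -0.0215  0.03  ]
0.89 [141.9, 146.0, 163.1, 73.9]
top ((0.5464729070663452, -0.024523690342903137), (0.3878627121448517, 0.15682314336299896), 87.06485748291016) 
 [[ 0.4582 -0.2142]
 [ 0.6149 -0.2222]
 [ 0.6347  0.1651]
 [ 0.4781  0.1732]]
stop_mark [239.4, 192.9] [ 0.5125 -0.0676  0.073 ]
red_clip_mid [220.9, 208.8] [ 0.4816 -0.0232  0.03  ]
(0.36, 0.6, 0.3) row [-0.759 -0.006 -0.275] [ 0.    -0.    -0.125]
(0.53, 0.35, 0.3) row [-1.678 -0.792 -0.275] [ 0.    -0.    -0.125]
```

>>> {"op": "apply_moves", "data": {"rows": [[-0.2,0,-0.2,0,0,-0.06],[-0.4,0,-0.275,0,0,-0.12],[-0.6,0,-0.275,0,0,-0.12],[-0.75,0,-0.275,0,0,-0.12],[-0.75,0,-0.275,0,0,-0.12]], "claw": 0, "newtons": 40}}

```text
clock: 1.72
tcp_pos: [0.3631, 0.5996, 0.3]
orientation: [0.132, 3.136, -0.002]
contact_force: [-0.8, 0.4, -0.8]
grip_width: -0.0001
gripper_force: 0.0
```

Run:
```python
from h import *
o=r.get_obs();print(o["clock"],o["tcp_pos"],o["contact_force"],o["grip_width"],o["joints"])
d=(.055,.9985)
mv((.51,.35,.27),d);mv((.51,.1,.25),d);mv((.501,-.128,.22),d)
```

```text
1.725 [0.3630524  0.59961481 0.29995077] [-0.7647349   0.40803102 -0.78776408] -6.972712387745623e-05 [-1.14473764  0.4740003   0.04235072  1.40420249 -0.01759714  1.26383755
  0.38489138]
(0.51, 0.35, 0.27) row [-0.669 -0.945  0.122] [-0.001  0.001 -0.019]
(0.51, 0.1, 0.25) row [-0.753 -1.942  0.203] [-0.001  0.001 -0.019]
(0.501, -0.128, 0.22) row [-0.794 -2.853  0.324] [-0.001  0.001 -0.019]
```

>>> {"op": "apply_moves", "data": {"rows": [[-0.17,-0.2,0.03,0,0,-0.019],[-0.34,-0.4,0.06,0,0,-0.019],[-0.5,-0.6,0.09,0,0,-0.019],[-0.63,-0.8,0.12,0,0,-0.019],[-0.67,-0.95,0.12,0,0,-0.019]]}}

```text
clock: 2.35
tcp_pos: [0.5077, 0.3499, 0.2694]
orientation: [-0.077, -3.14, 0.002]
contact_force: [0.9, 0.1, -0.3]
grip_width: 0.0003
gripper_force: 0.0
```

>>> {"op": "apply_moves", "data": {"rows": [[0,-0.2,0,0,0,0],[0,-0.4,0,0,0,0],[0,-0.6,0,0,0,0],[0,-0.8,0,0,0,0],[0,-1.0,0,0,0,0]]}}

```text
clock: 2.98
tcp_pos: [0.4944, 0.1023, 0.2703]
orientation: [0.072, 3.14, 0.001]
contact_force: [0.2, -0.7, -0.2]
grip_width: -0.0003
gripper_force: 0.0
```

Run:
```python
from h import *
o=r.get_obs();print(o["clock"],o["tcp_pos"],o["contact_force"],o["joints"])
d=(.055,.9985)
mv((.501,-.128,.22),d)
```

```text
2.975 [0.49436258 0.10226322 0.27026357] [ 0.18872932 -0.65062692 -0.16833476] [-0.51322341  0.15324417  0.20928473  1.920399   -0.03684153  1.07090255
  1.23656948]
(0.501, -0.128, 0.22) row [-0.068 -0.919  0.2  ] [0.001 0.    0.006]
```

>>> {"op": "apply_moves", "data": {"rows": [[-0.02,-0.2,0,0,0,0.006],[-0.04,-0.4,0,0,0,0.006],[-0.06,-0.6,0,0,0,0.006],[-0.07,-0.8,0.05,0,0,0.006],[-0.07,-0.94,0.2,0,0,0.006]]}}

```text
clock: 3.6
tcp_pos: [0.503, -0.1343, 0.2214]
orientation: [0.089, 3.135, -0.0]
contact_force: [0.2, 1.3, -0.1]
grip_width: 0.0001
gripper_force: 0.0
```

Run:
```python
from h import *
np.set_printoptions(precision=4,suppress=True)
for n in("side","top","wrist"):
    f=r.grab_frame(n);cv2.imwrite(f"pics/{n}1.png",f["pixels"][:,:,::-1])
    for t,z in(("stop_mark",.073),("red_clip_mid",.03)):
        for k in r.landmark_of(f,t)[:1]: print(n,t,k["point"],round(k["conf"],2),atz(f,k["point"],z))
o=r.get_obs();print(o["clock"],o["tcp_pos"],o["contact_force"])
d=(.055,.9985)
mv((.501,-.130,.065),d)
w=[cv2.imread(f"pics/{n}1.png") for n in("side","top","wrist")]
cv2.imwrite("pics/d1.png",np.hstack([cv2.resize(w[1],(400,300)),cv2.resize(w[2],(400,300))]))
```

```text
side stop_mark [238.3, 208.6] 0.71 [ 0.5091 -0.0699  0.073 ]
side red_clip_mid [212.6, 238.3] 0.58 [ 0.536  -0.0051  0.03  ]
wrist stop_mark [325.2, 178.7] 0.65 [ 0.5061 -0.0645  0.073 ]
wrist red_clip_mid [360.0, 143.0] 0.76 [ 0.4804 -0.0177  0.03  ]
4.05 [ 0.5022 -0.1315  0.2209] [-0.0636  0.5927  0.1246]
(0.501, -0.13, 0.065) row [0.006 0.005 0.624] [0.    0.001 0.   ]
```

View pics/d1.png

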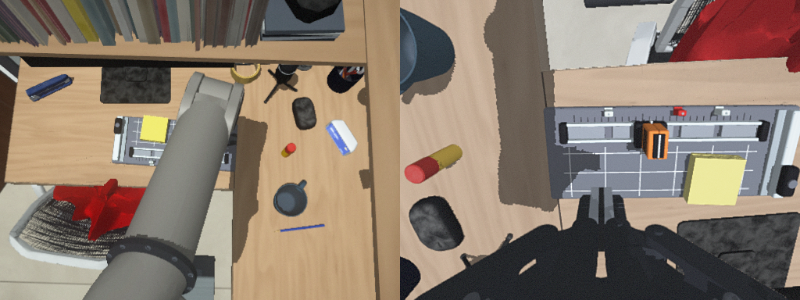

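>>> {"op": "apply_moves", "data": {"rows": [[0,0,0.2,0,0,0],[0,0,0.4,0,0,0],[0.005,0,0.55,0,0,0],[0.005,0,0.615,0,0,0],[0.005,0,0.615,0,0,0]]}}

```text
clock: 4.68
tcp_pos: [0.5002, -0.1325, 0.0662]
orientation: [-0.088, -3.14, -0.0]
contact_force: [0.1, -0.2, 0.9]
grip_width: 0.0003
gripper_force: 0.0
```

>>> {"op": "apply_moves", "data": {"rows": [[0,0.02,0,0,0,0],[0,0.04,0,0,0,0],[0,0.06,0,0,0,0],[0,0.08,0,0,0,0],[0,0.08,0,0,0,0]]}}

```text
clock: 5.3
tcp_pos: [0.5013, -0.1123, 0.0664]
orientation: [0.088, 3.14, 0.0]
contact_force: [-0.5, -0.9, 0.7]
grip_width: 0.0002
gripper_force: 0.0
```

Run:
```python
from h import *
np.set_printoptions(precision=4,suppress=True)
f=r.grab_frame("wrist");cv2.imwrite(f"pics/w2.png",f["pixels"][:,:,::-1])
for t,z in(("stop_mark",.073),("red_clip_mid",.03)):
        for k in r.landmark_of(f,t)[:1]: print(t,k["point"],round(k["conf"],2),atz(f,k["point"],z))
o=r.get_obs();print(o["clock"],o["tcp_pos"],o["contact_force"])
```

```text
stop_mark [355.4, 271.1] 0.85 [ 0.5096 -0.0626  0.073 ]
5.45 [ 0.5012 -0.1131  0.0663] [-0.2291 -0.3592 -0.1866]
```

View pics/w2.png

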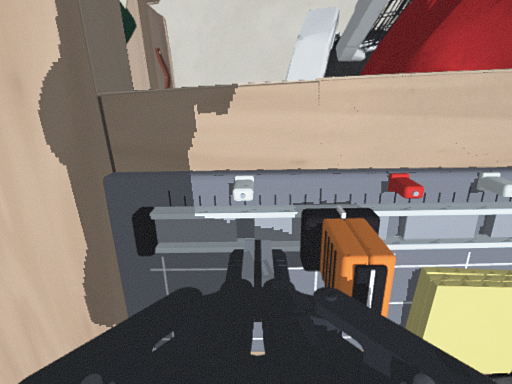

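>>> {"op": "apply_moves", "data": {"rows": [[0,0.016,0,0,0,0],[0,0.032,0,0,0,0],[0,0.048,0,0,0,0],[0,0.064,0,0,0,0],[0,0.08,0,0,0,0]]}}

```text
clock: 6.08
tcp_pos: [0.5024, -0.0926, 0.0663]
orientation: [-0.089, -3.14, -0.0]
contact_force: [-0.3, 0.1, -0.7]
grip_width: -0.0001
gripper_force: 0.0
```

>>> {"op": "apply_moves", "data": {"rows": [[0,0.008,0,0,0,0],[0,0.016,0,0,0,0],[0,0.024,0,0,0,0],[0,0.032,0,0,0,0],[0,0.04,0,0,0,0]]}}

```text
clock: 6.7
tcp_pos: [0.5028, -0.0832, 0.0663]
orientation: [-0.09, -3.14, 0.0]
contact_force: [-1.0, -2.7, 0.2]
grip_width: 0.0
gripper_force: 1.4
```

```bash
cat > look.py <<'E'
from h import *
np.set_printoptions(precision=4,suppress=True)
for i in range(2):
  f=r.grab_frame("wrist")
  for t,z in(("stop_mark",.073),("red_clip_mid",.03)):
        for k in r.landmark_of(f,t)[:1]: print(t,k["point"],round(k["conf"],2),atz(f,k["point"],z))
cv2.imwrite(f"pics/w_{f['shot']}.png",f["pixels"][:,:,::-1]);print(f['shot'])
o=r.get_obs();print(o["clock"],o["tcp_pos"],o["contact_force"])
E
python3 look.py
```

```text
stop_mark [308.1, 268.6] 0.56 [ 0.508  -0.0578  0.073 ]
stop_mark [307.7, 266.3] 0.75 [ 0.5067 -0.0572  0.073 ]
red_clip_mid [359.2, 186.2] 0.87 [ 0.4797 -0.0189  0.03  ]
10
7.0 [ 0.503  -0.0825  0.0662] [ 0.1853 -0.0891 -0.3253]
```

>>> {"op": "apply_moves", "data": {"rows": [[0,0.02,0,0,0,0],[0,0.04,0,0,0,0],[0,0.06,0,0,0,0],[0,0.08,0,0,0,0],[0,0.092,0,0,0,0]]}}

```text
clock: 7.62
tcp_pos: [0.504, -0.0594, 0.0663]
orientation: [-0.089, -3.14, -0.0]
contact_force: [-1.7, -2.1, 0.2]
grip_width: 0.0001
gripper_force: 1.5
```

```bash
python3 look.py
```

```text
stop_mark [307.6, 268.5] 0.7 [ 0.5091 -0.0343  0.073 ]
red_clip_mid [321.3, 187.5] 0.66 [ 0.4803 -0.0191  0.03  ]
stop_mark [305.8, 268.8] 0.75 [ 0.5099 -0.0347  0.073 ]
red_clip_mid [322.1, 185.3] 0.68 [ 0.4796 -0.0181  0.03  ]
12
7.925 [ 0.5046 -0.0595  0.0663] [-0.3188 -0.043   0.2614]
```

>>> {"op": "apply_moves", "data": {"rows": [[0,0.005,0,0,0,0],[0,0.01,0,0,0,0],[0,0.015,0,0,0,0],[0,0.02,0,0,0,0],[0,0.024,0,0,0,0]]}}

```text
clock: 8.55
tcp_pos: [0.5046, -0.0541, 0.0663]
orientation: [0.09, 3.14, -0.0]
contact_force: [0.4, -2.9, 0.6]
grip_width: -0.0
gripper_force: 1.1
```

>>> {"op": "apply_moves", "data": {"rows": [[0,0.004,0,0,0,0],[0,0.008,0,0,0,0]]}}

```text
clock: 8.8
tcp_pos: [0.5047, -0.0515, 0.0663]
orientation: [-0.089, -3.14, -0.001]
contact_force: [0.7, -1.1, 0.2]
grip_width: -0.0
gripper_force: 0.3
```

```bash
python3 look.py
```

```text
stop_mark [306.6, 267.2] 0.88 [ 0.5091 -0.0269  0.073 ]
red_clip_mid [309.4, 186.6] 0.79 [ 0.4801 -0.0185  0.03  ]
stop_mark [309.9, 266.2] 0.94 [ 0.5084 -0.0251  0.073 ]
red_clip_mid [310.0, 186.7] 0.55 [ 0.48  -0.018  0.03 ]
14
9.1 [ 0.5046 -0.0517  0.0662] [ 0.3003 -0.7448  0.383 ]
```

>>> {"op": "apply_moves", "data": {"rows": [[0,0.004,0,0,0,0]]}}

```text
clock: 9.22
tcp_pos: [0.5047, -0.051, 0.0663]
orientation: [-0.089, -3.14, -0.0]
contact_force: [-0.2, 0.2, -0.8]
grip_width: 0.0002
gripper_force: 0.0
```

>>> {"op": "apply_moves", "data": {"rows": [[0,0.004,0,0,0,0]]}}

```text
clock: 9.35
tcp_pos: [0.5048, -0.0499, 0.0663]
orientation: [-0.089, -3.14, -0.0]
contact_force: [0.3, -0.1, -0.4]
grip_width: 0.0001
gripper_force: 0.0
```

```bash
python3 look.py
```

```text
stop_mark [316.3, 267.4] 0.81 [ 0.5095 -0.0203  0.073 ]
red_clip_mid [308.9, 186.9] 0.59 [ 0.4803 -0.0171  0.03  ]
stop_mark [314.1, 268.7] 0.67 [ 0.5102 -0.0215  0.073 ]
red_clip_mid [306.5, 187.0] 0.96 [ 0.4803 -0.0186  0.03  ]
16
9.65 [ 0.5048 -0.0501  0.0663] [ 0.0589 -0.2782 -0.4084]
```

The force has gone to zero and the stop has jumped ahead of the fingers, so it has clicked in. Next I back off and lift.

>>> {"op": "apply_moves", "data": {"rows": [[0,-0.04,0,0,0,0],[0,-0.1,0,0,0,0],[0,-0.16,0,0,0,0],[0,-0.2,-0.1,0,0,0],[0,-0.2,-0.3,0,0,0]]}}

```text
clock: 10.28
tcp_pos: [0.5001, -0.1021, 0.1407]
orientation: [-0.094, -3.136, 0.001]
contact_force: [1.2, -0.4, -0.4]
grip_width: 0.0
gripper_force: 0.0
```

>>> {"op": "apply_moves", "data": {"rows": [[0,0,-0.15,0,0,0],[0,0,-0.3,0,0,0],[0,0,-0.36,0,0,0],[0,0,-0.36,0,0,0],[0,0,-0.36,0,0,0]]}}

```text
clock: 10.9
tcp_pos: [0.501, -0.1, 0.2298]
orientation: [-0.089, -3.138, 0.0]
contact_force: [-0.4, -0.2, -0.2]
grip_width: 0.0
gripper_force: 0.0
```

```bash
python3 look.py; ls -t pics | head -1
```

```text
stop_mark [334.2, 180.6] 0.88 [ 0.5097 -0.0224  0.073 ]
red_clip_mid [330.4, 145.8] 0.46 [ 0.4817 -0.0169  0.03  ]
stop_mark [335.5, 181.3] 0.87 [ 0.5108 -0.0209  0.073 ]
red_clip_mid [328.5, 144.0] 0.43 [ 0.4798 -0.019   0.03  ]
18
11.2 [ 0.5017 -0.0999  0.2307] [ 0.8096 -0.5289  0.2144]
w_18.png
```

View pics/w_18.png

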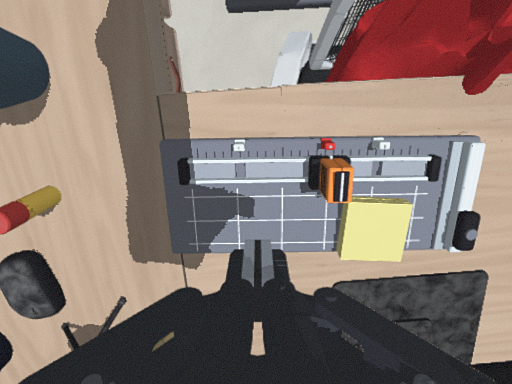

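The picture shows the carriage at (330,172), level with the red clip at (328,146). The note block is at (376,229), undisturbed, and the hand is clear.

```bash
python3 -c "
from bench import r
print(r.hand_in())"
```

```text
the job is handed in; nothing more can be done
None
```

The orange stop has clicked into the notch beside the red clip (the middle one). I pushed it only from its right side, the hand is clear, the note block, mug and glue stick were never touched, and the job was handed in at about 11 s.

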